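Refill a spring-lift magazine with bit cases

TASK

Refill the spring-lift magazine with the two bit cases: first the green one, pushed fully home to the back wall so that it stays held down under the blue lips, then the orange one on top of it in the same way. Press each case down onto the sprung platform (or the case before it) in front of the lips, slide it back under them, and push its end until it stops at the back wall. Do not ram or force the cases, and leave the black roll of tape, the battery pack and the marker where they are.

Things in the scene. Friction and masses are not known exactly. Their poses are not given: they have to be found in the camera images.
- magazine: aluminium channel with blue lips, fixed to the bench on a 165 x 120 mm base. Origin at bench height under the centre of a case that is fully home; +x points into the magazine (roughly away from the robot), z up; mm in this frame below. Home: case origin at x 0, y 0 (3 mm play each side), long side along x; underside at z 68 for the case under the lips, z 46 for the one below it
- mouth (a point): midway between the front ends of the lips, at the height of their undersides (x 15, z 90). The lips are blue strips on the wall tops, covering x 15 to 66, from the walls inwards to y +-16, top at z 96. A case must have its top below z 90 to slide in under them; let go there, it springs up flat against them and stays
- wall_front (a point): midway between the front ends of the full-height side walls (x -40, z 90). These run from x -40 to the back, inner faces y +-28, outer +-33; blue flared strips on their tops at x -40 to 14 open outwards, to y +-39, z 106. No room for fingers beside a case beyond x -40: push the last stretch on the case's outer end
- sill_top (a point): middle of the front sill's top edge (x -63.5, z 63; sill 5.5 mm thick). Low side walls of the same height (outer faces y +-33) join it to the full-height walls. A case is put in flat with its inner end at x below 15, its outer end overhanging the sill; resting on the sill, its top is at z 85, 5 mm below the lips
- back_stop (a point): middle of the back wall's inner face (x 60.5), at mid-height of the case under the lips: the inner end of a case that is home touches the wall here
- platform_top (a point): centre of the top of the black sprung platform, 118 x 52 mm, that lies in the channel and stays level; z 80 when empty
- platform (a joint): how far the platform has sunk, m: 0 empty, 0.012 with one case under the lips, 0.034 with two, stop at 0.050. Spring force about 4 N at 0, growing 80 N/m. Pressing a case down takes 3 to 8 N; a clear rise above that means it rests on the rigid sill. Sliding it back rubs with 3 to 5 N; a sharp rise means it has met the back wall
- case_green: rigid flat bit-set case, green, metal bits in rows on its top, 120 (its x) x 50 (its y) x 22 mm (z), 0.13 kg, a plain closed box on all sides; starts lying right way up on the bench; origin at the centre of its underside. Its two ends are alike: either may go in first
- case_orange: rigid flat bit-set case, orange, metal bits in rows on its top, 120 (its x) x 50 (its y) x 22 mm (z), 0.13 kg, a plain closed box on all sides; starts lying right way up on the bench; origin at the centre of its underside. Its two ends are alike: either may go in first
- tape_roll: bystander: black roll of tape lying flat, diameter 68 mm, 19 mm high, origin at the centre of its underside; leave it alone
- tool_battery: bystander: black battery pack of a power tool, 115 x 76 x 60 mm, origin at the centre of its underside; leave it alone
- marker: bystander: red and white marker pen lying on the bench, 15 x 136 (its y) x 15 mm, origin at the middle of its underside; leave it alone
Things that resemble listed ones, but are neither listed nor needed, are in the scene too. There is more than one size of the case_green; the job needs the smaller.

How it is judged:
By the outcome, as a careful person would: the job done as asked, in the order asked, and still so for the second after the job is handed in, with the robot touching nothing.
It also fails if it takes over 72 s, if anything falls off the work surface, if the arm or the gripper's body presses on something with over 40 N, if the wrist force passes 120 N, or if a joint passes its speed limit or range.

ROBOT

A 6-joint arm with a two-finger parallel gripper is mounted at the origin on a cart in front of the work surface, level with it; the furniture and walls round the work are solid. World frame = base frame: x ahead of the robot, y to its left, z up, the work surface at z = 0. Lengths are in m, angles in rad, forces in N, time in s.
With the tool pointing down it reaches from about 0.25 to 0.725 m from the base axis. Payload 9.7 kg.
Tool frame: the origin (TCP) lies at the very end of the fingers, on their centre line; the grasp point (between the pads) lies 19 mm behind it; z points along the fingers, y is the line along which they close (so a half turn about z gives the same grasp; the last joint's range is limited). The gripper opens to 85 mm and grips with 20 to 120 N. Pads are 22 mm wide; open, the fingers measure 114 mm over their backs; the gripper's body (76 mm by 85 mm) begins 54 mm behind the grasp point. The pads swing forward as they close: fully open they stand 13 mm farther back than shut.
Start: joints at [1.296, 0.087, 0.176, 1.66, 0, 1.571], TCP at [0.149, 0.529, 0.231] pointing down, gripper open.
Joint ranges: [-3.13, 3.13], [-0.85, 1.81], [-1.15, 1.24], [-2.2, 2.28], [-1.44, 1.52], [-3.14, 3.14]. Speed limits (rad/s): [2.22, 2.22, 2.57, 3.14, 3.14, 3.14].

INTERFACE

Orientations are given as a unit quaternion [w, x, y, z].
In Python, from station import * gives the robot as it stands.
- The arm moves only by the tool servo_tool, never from a script. Its argument "series" is a list that holds one entry, the list of rows, each a list of 7 numbers: the opening in per cent of the stroke, from 0 (shut) to 100 (fully open), then the shift along the tool's x, y, z in mm, then the turn, a rotation vector about the tool's x, y, z in rad. A call has exactly 10 rows; each row is the pose to reach, as a shift and turn from the pose commanded when the call began, along the tool's axes at that moment; what a row does not reach only later rows make up. A row lasts 1/10 s, in which the tool goes at most 50 mm and 8.59 degrees, less where a joint would pass 70% of its speed; a pose out of reach is approached as far as the arm can. A call with a gripper value outside its range is refused whole. The fingers move at their own pace and stop on an object; "squeeze" is the grip in N (left out, the last holds). Time passes only in rows, so rows that repeat a pose let the fingers close, or fill a call up. It gives the time, the measured TCP pose, the force, the opening and the grip force at its end, in the units of the state.
- read_state(): the state, without advancing time (a new reading comes with each control period).
- camera(name): name is "scene" or "top" or "wrist"; returns a dict with "frame" (384x512x3 uint8, red, green, blue), "z_map" (384x512 float32, m along the optical axis (not along the pixel's ray), 0 where there is no reading), "vertical_fov" (degrees; the focal length in pixels is half the picture's height over the tangent of half this angle, whatever the lens; pixels are square), "cx", "cy" (the principal point, pixels), "position" and "rotation" of the camera in the world; the wrist camera has in their place "T_tool_cam" (4x4, takes a point from camera to tool coordinates, whose origin is the TCP and whose axes are the flange's). Camera axes: x right, y down, z forward; pixel columns grow to the right and rows downward; lengths in m; the calibration is good to about 2 mm. The wrist camera is an equidistant fisheye: a pixel r from the principal point sees the ray r / f radians off the axis. A picture is of the moment at which its call begins: read the wrist's pose just before it.
- hand_in(): hands the job in; it is judged then, once.
The state is a dict: "time": time; "q": joint angles; "qd": joint speeds; "joint_torque": joint torques, N m; "tool_pos": TCP position; "ee_rot": TCP orientation; "contact_force": force on the tool from outside, world axes, zero at the start; "torque": the same for the moment, N m; "gripper_width": finger opening in m; "finger_force": force on a finger pad.
Only numpy, scipy, OpenCV 4.12 (cv2) and the standard library are available. Lean on these libraries where they do the work, as an engineer would, in place of code of your own. Each camera call takes 0.05 s, during which the arm holds its last target. There are 200 camera calls.

## Working session

There is one attempt and no reset: what is moved stays moved. The work goes in short steps, Python scripts to look and compute and a tool call to move; the robot and the scene stay as the last step left them, time stands still between calls to the robot, and variables do not carry over. Pictures are saved under pics/ and viewed, at most 10 in all, crops included, and the job is handed in when it is done.

Besides the shell and the picture viewer there is one more tool, called after "Emit:" in YAML: its name, and indented under it one key for each argument. servo_tool: Moves the arm, as the interface text tells. Its arguments: {"type":"object","properties":{"series":{"type":"array"},"squeeze":{"type":"number"}},"required":["series"]}

```bash
mkdir -p pics
cat > h.py <<'E'
from station import *
import numpy as np, cv2
from scipy.spatial.transform import Rotation as R
def pts(c):
    f=c["frame"].shape[0]/2/np.tan(np.radians(c["vertical_fov"])/2)
    v,u=np.mgrid[:384,:512]; z=c["z_map"]
    P=np.stack([(u-c["cx"])/f*z,(v-c["cy"])/f*z,z],-1)
    Rm=np.array(c["rotation"]); 
    if Rm.size==4: Rm=R.from_quat(np.roll(Rm,-1)).as_matrix()
    return P@Rm.reshape(3,3).T+np.array(c["position"])
def save(c,n): cv2.imwrite("pics/"+n,cv2.cvtColor(c["frame"],cv2.COLOR_RGB2BGR))
E
python3 - <<'E'
from h import *
for n in ("scene","top"):
    c=camera(n); np.savez("/tmp/"+n,P=pts(c),f=c["frame"]); 
    print(n,c["position"],c["rotation"],c["vertical_fov"])
    if n=="top": save(c,"top.png")
    else: save(c,"scene.png")
print(read_state())
E
```

```text
scene [-0.15319556  0.79905048  1.17881067] [ 0.12204338 -0.34218733  0.8685434  -0.33711365] 46.79616549102392
top [0.30028546 0.08024408 1.30205111] [ 0.06205897 -0.69915299  0.70841538 -0.0740366 ] 51.633157137836285
{'time': 0.1, 'q': array([ 1.29602564e+00,  8.74064266e-02,  1.75231911e-01,  1.65981564e+00,
       -7.65246026e-06,  1.57079407e+00]), 'qd': array([ 6.90974091e-04, -9.48882514e-04,  2.74986317e-03, -4.37443975e-05,
        8.64754968e-04,  4.89025772e-04]), 'joint_torque': array([-7.19276159e-05, -5.21557474e+01,  4.65655339e+01,  1.58262067e-02,
       -3.91440744e-05, -6.48773749e-06]), 'tool_pos': array([0.14917569, 0.52916944, 0.23066274]), 'ee_rot': array([-7.79598660e-05,  1.36952420e-01,  9.90577447e-01, -5.91812577e-04]), 'contact_force': array([ 0.06534156,  0.02077166, -0.6631547 ]), 'torque': array([ 9.88834790e-05, -5.07521457e-02, -9.31230584e-03]), 'finger_force': 0.0, 'gripper_width': 0.08539785565077886}
```

View pics/top.png

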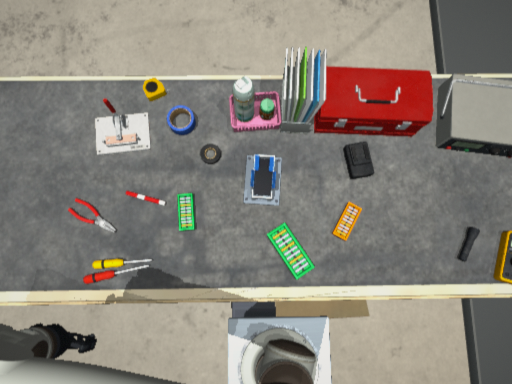

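View pics/scene.png

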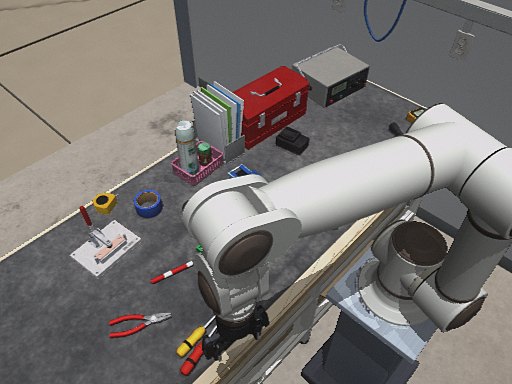

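The top view shows the small green case at (186,212), the larger green one (not wanted) at (290,250), the orange case at (347,220) and the magazine at (263,178). The tape is at (210,154), the battery at (358,160) and the marker at (145,198). In the scene view the arm hides most of this, so I'll measure from the top view.

Run:
```python
from h import *
d=np.load("/tmp/top.npz"); P=d["P"]; f=d["f"]; hsv=cv2.cvtColor(f,cv2.COLOR_RGB2HSV)
def rect(m,name):
    m=cv2.morphologyEx(m.astype(np.uint8),cv2.MORPH_CLOSE,np.ones((5,5)))
    cs=cv2.findContours(m,0,2)[0]; c=max(cs,key=cv2.contourArea)
    mm=np.zeros(m.shape,np.uint8); cv2.drawContours(mm,[c],-1,1,-1)
    Q=P[mm>0]; h=np.median(Q[:,2]); xy=Q[abs(Q[:,2]-h)<.008][:,:2]
    r=cv2.minAreaRect((xy*1000).astype(np.float32)); b=cv2.boxPoints(r)
    e=max([b[1]-b[0],b[2]-b[1]],key=np.linalg.norm)
    print(name,r,"h",h,"long dir deg",np.degrees(np.arctan2(e[1],e[0])), "med",np.median(xy,0))
H,S,V=hsv[...,0],hsv[...,1],hsv[...,2]
v,u=np.mgrid[:384,:512]
def box(a,b,c,e): return (u>a)&(u<b)&(v>c)&(v<e)
rect((H>40)&(H<85)&(S>120)&box(170,205,185,240),"small green")
rect((H>40)&(H<85)&(S>120)&box(255,325,215,285),"big green")
rect((H>8)&(H<25)&(S>150)&box(325,370,195,245),"orange")
rect((P[...,2]>.004)&box(235,292,145,212),"base")
rect((H>95)&(H<125)&(S>150)&box(235,292,145,212),"blue")
b=(P[...,2]>.05)&box(235,292,145,212)
rect(b,"mag high")
q=P[box(235,292,145,212)]; print(np.histogram(q[:,2],bins=np.arange(-.005,.12,.005)))
rect((P[...,2]>.006)&box(195,225,140,168),"tape")
rect((P[...,2]>.02)&box(335,385,135,185),"batt")
rect((P[...,2]>.006)&box(120,170,185,210),"marker")
c=cv2.resize(f[140:215,225:300],(600,600),interpolation=cv2.INTER_CUBIC); cv2.imwrite("pics/mag.png",c[...,::-1])
```

```text
small green ((490.2461242675781, 295.0044860839844), (118.68419647216797, 50.985782623291016), 4.460812568664551) h 0.018182577939345856 long dir deg 4.460825 med [0.49028703 0.29503487]
big green ((359.81756591796875, -41.10203552246094), (170.5465087890625, 70.89263153076172), 32.62547302246094) h 0.026414122965993325 long dir deg 32.625473 med [ 0.359687   -0.04129062]
orange ((453.181884765625, -229.87615966796875), (49.900089263916016, 118.55126190185547), 60.701515197753906) h 0.018116230073313422 long dir deg -29.298473 med [ 0.45161469 -0.22998444]
base ((611.6966552734375, 41.68423843383789), (181.9018096923828, 201.05140686035156), 87.05865478515625) h 0.012278816242374035 long dir deg -2.9413445 med [0.57345958 0.05482673]
blue ((596.8027954101562, 14.847496032714844), (95.01593017578125, 15.872384071350098), 6.974798679351807) h 0.09711971251632423 long dir deg 6.974802 med [0.6066594  0.01437191]
mag high ((593.2138671875, 43.494842529296875), (59.70178985595703, 120.00416564941406), 83.53498077392578) h 0.08029559167802836 long dir deg -6.4650173 med [0.58358346 0.04278
[... 238 characters left out ...]
.03 ,
        0.035,  0.04 ,  0.045,  0.05 ,  0.055,  0.06 ,  0.065,  0.07 ,
        0.075,  0.08 ,  0.085,  0.09 ,  0.095,  0.1  ,  0.105,  0.11 ,
        0.115]))
tape ((687.5771484375, 218.15570068359375), (66.3140640258789, 65.77045440673828), 25.80021858215332) h 0.016646565384941026 long dir deg 25.80021 med [0.68631599 0.21781734]
batt ((656.6264038085938, -277.5620422363281), (112.72615051269531, 76.00738525390625), 9.066438674926758) h 0.04538783849691608 long dir deg 9.066451 med [ 0.63219975 -0.27393049]
marker ((535.4667358398438, 432.22991943359375), (135.97836303710938, 31.63255500793457), 68.81702423095703) h 0.012790895694216431 long dir deg 68.817 med [0.53906842 0.42965055]
```

View pics/mag.png

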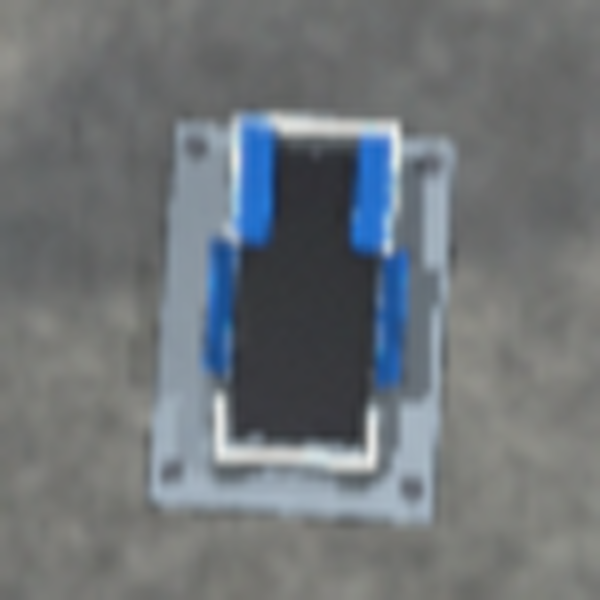

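```bash
cat >> h.py <<'E'
def ray(c,uv,z):
    f=192/np.tan(np.radians(c["vertical_fov"])/2); uv=np.atleast_2d(uv)
    Rm=R.from_quat(np.roll(c["rotation"],-1)); d=Rm.apply(np.c_[(uv[:,0]-c["cx"])/f,(uv[:,1]-c["cy"])/f,np.ones(len(uv))])
    p=np.array(c["position"]); return (p+d*((z-p[2])/d[:,2])[:,None])[:,:2]*1000
def delta(pos,yaw,st=None):
    "tool down, tool y at yaw (deg, world); shift mm & rotvec in tool axes from measured pose"
    st=st or read_state(); R0=R.from_quat(np.roll(st["ee_rot"],-1))
    a=np.radians(yaw); y=np.array([np.cos(a),np.sin(a),0]); z=np.array([0,0,-1.]); x=np.cross(y,z)
    Rt=R.from_matrix(np.c_[x,y,z])
    print("pos",np.round(st["tool_pos"],4),"t",st["time"],"shift",np.round(R0.inv().apply(np.array(pos)-st["tool_pos"])*1000,1),"rot",np.round((R0.inv()*Rt).as_rotvec(),3))
E
python3 - <<'E'
from h import *
c=camera("top"); hsv=cv2.cvtColor(c["frame"],cv2.COLOR_RGB2HSV)
m=cv2.inRange(hsv,(98,150,80),(122,255,255)); n,l,s,cen=cv2.connectedComponentsWithStats(m[140:215,225:300])
out={}
for i in range(1,n):
    if s[i,4]>20: out[i]=cen[i]+[225,140]; print(i,s[i],out[i],ray(c,out[i],.096))
s0=np.argwhere(m[:,:])
for st in [("green",(40,120,40),(85,255,255),170,205,185,240,.022),("orange",(8,150,60),(25,255,255),325,370,195,245,.022)]:
    mm=cv2.inRange(hsv,st[1],st[2])[st[5]:st[6],st[3]:st[4]]; mm=cv2.morphologyEx(mm,3,np.ones((5,5)))
    vv,uu=np.nonzero(mm); w=ray(c,np.c_[uu+st[3],vv+st[5]],st[7]); r=cv2.minAreaRect(w.astype(np.float32)); print(st[0],r,w.mean(0))
print(camera("wrist")["T_tool_cam"])
delta([.450,.292,.16],94.5)
E
```

```text
1 [30 16  5 15 60] [256.91666667 163.        ] [[628.40989508  61.58777458]]
2 [44 18  5 14 53] [270.54716981 164.45283019] [[623.24768049  18.84318887]]
3 [26 31  3 16 40] [251.95  177.975] [[580.32356179  77.74162288]]
4 [47 32  4 16 47] [273.53191489 179.40425532] [[575.00872907  10.51865146]]
green ((489.08331298828125, 293.9556884765625), (121.41153717041016, 52.195438385009766), 3.740662097930908) [483.98698515 293.36679671]
orange ((452.06793212890625, -229.01141357421875), (51.47412109375, 121.28733825683594), 60.51676940917969) [ 449.53881364 -228.22711323]
[[ 9.95370369e-04 -9.62694049e-01 -2.70590423e-01  6.73161652e-02]
 [ 9.99999424e-01  8.49263008e-04  6.57042293e-04 -4.75411759e-04]
 [-4.02728269e-04 -2.70590921e-01  9.62694339e-01 -1.42269271e-01]
 [ 0.00000000e+00  0.00000000e+00  0.00000000e+00  1.00000000e+00]]
pos [0.1492 0.5292 0.2309] t 0.2 shift [-353.9 -146.7   71. ] rot [-0.001 -0.    -0.353]
```

```bash
python3 -c "
from h import *
delta([.48,.06,.27],85)"
```

```text
pos [0.1492 0.5292 0.2309] t 0.2 shift [-445.7 -361.9  -38.8] rot [-0.001 -0.    -0.188]
```

Emit:
servo_tool:
  series:
    - [[100, -32, -26, -4, 0, 0, -0.02], [100, -64, -52, -8, 0, 0, -0.04], [100, -96, -78, -12, 0, 0, -0.06], [100, -128, -104, -16, 0, 0, -0.08], [100, -160, -130, -20, 0, 0, -0.1], [100, -195, -158, -24, 0, 0, -0.12], [100, -230, -187, -28, 0, 0, -0.14], [100, -265, -215, -32, 0, 0, -0.16], [100, -300, -244, -36, 0, 0, -0.18], [100, -335, -272, -39, 0, 0, -0.188]]

```text
time: 1.2
tool_pos: [0.3985, 0.1749, 0.2707]
ee_rot: [0.0, 0.043, 0.999, 0.0]
contact_force: [1.1, 0.9, -0.6]
gripper_width: 0.0857
finger_force: 0.0
```

Emit:
servo_tool:
  series:
    - [[100, -35, -28, 0, 0, 0, 0], [100, -70, -57, 0, 0, 0, 0], [100, -100, -81, 0, 0, 0, 0], [100, -111, -90, 0, 0, 0, 0], [100, -111, -90, 0, 0, 0, 0], [100, -111, -90, 0, 0, 0, 0], [100, -111, -90, 0, 0, 0, 0], [100, -111, -90, 0, 0, 0, 0], [100, -111, -90, 0, 0, 0, 0], [100, -111, -90, 0, 0, 0, 0]]

```text
time: 2.2
tool_pos: [0.5004, 0.0779, 0.2705]
ee_rot: [0.0, 0.043, 0.999, 0.0]
contact_force: [-0.2, -0.5, -1.0]
gripper_width: 0.0853
finger_force: 0.0
```

```bash
cat >> h.py <<'E'
def wrist(name=None):
    st=read_state(); c=camera("wrist"); T=np.eye(4); T[:3,:3]=R.from_quat(np.roll(st["ee_rot"],-1)).as_matrix(); T[:3,3]=st["tool_pos"]
    c["T"]=T@np.array(c["T_tool_cam"]); 
    if name: save(c,name)
    return c
def wray(c,uv,z):
    f=192/np.tan(np.radians(c["vertical_fov"])/2); uv=np.atleast_2d(uv).astype(float)-[c["cx"],c["cy"]]
    r=np.linalg.norm(uv,axis=1); th=r/f; k=np.where(r>0,np.sin(th)/np.maximum(r,1e-9),0)
    d=np.c_[uv*k[:,None],np.cos(th)]@c["T"][:3,:3].T; p=c["T"][:3,3]
    return (p+d*((z-p[2])/d[:,2])[:,None])[:,:2]*1000
E
python3 - <<'E'
from h import *
print(np.round(read_state()["tool_pos"],4),read_state()["time"])
c=wrist("w1.png"); import pickle; pickle.dump(c,open("/tmp/w1","wb"))
m=cv2.inRange(cv2.cvtColor(c["frame"],cv2.COLOR_RGB2HSV),(98,150,60),(122,255,255)); n,l,s,cen=cv2.connectedComponentsWithStats(m)
for i in range(1,n):
    if s[i,4]>60:
        v,u=np.nonzero(l==i); w=wray(c,np.c_[u,v],.096); print(s[i],np.round(cen[i],1),w.mean(0),cv2.minAreaRect(w.astype(np.float32)))
E
```

```text
[0.5004 0.0779 0.2705] 2.2
[196 216  11  41 306] [201.1 235.7] [574.76539954   8.64902766] ((575.7681274414062, 8.579216957092285), (9.477420806884766, 52.596195220947266), 85.19165802001953)
[255 216   8  42 292] [258.8 236.2] [580.56479292  76.58227282] ((581.5831909179688, 76.15289306640625), (8.200639724731445, 53.411006927490234), 85.73481750488281)
[209 255  11  33 333] [214.1 270.9] [624.18882084  17.37243397] ((624.9017944335938, 17.137958526611328), (12.704366683959961, 48.19412612915039), 82.11109924316406)
[244 255  11  35 349] [249.1 271.6] [628.24451809  60.78006484] ((629.4459228515625, 60.5131721496582), (12.514384269714355, 50.30864334106445), 85.1588363647461)
```

View pics/w1.png

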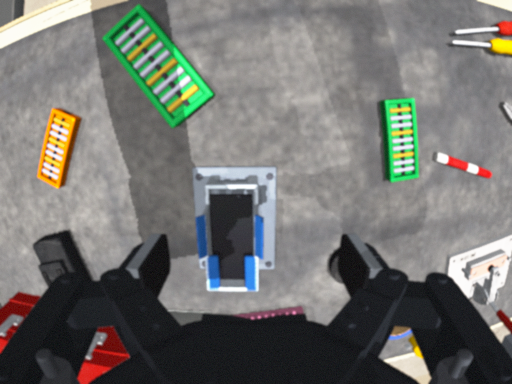

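The wrist view shows the magazine at (234,230) with its sill towards the robot, the small green case at (402,140), the orange one at (58,148) and the larger green one at (158,65). Combining both views puts the magazine origin at about (588.5, 42.6) mm with a yaw of -5°. Next is the green case.

```bash
cat >> h.py <<'E'
def mag(x,y,z,o=(588.5,42.6),yaw=-5): 
    a=np.radians(yaw); return np.array([o[0]+x*np.cos(a)-y*np.sin(a),o[1]+x*np.sin(a)+y*np.cos(a),z])/1000
E
python3 -c "
from h import *
delta([.4498,.2916,.06],94.1)"
```

```text
pos [0.5004 0.0777 0.2705] t 2.25 shift [ 68.9 208.7 210.5] rot [ 0.     0.    -0.158]
```

Emit:
servo_tool:
  series:
    - [[100, 10, 30, 20, 0, 0, -0.02], [100, 21, 62, 50, 0, 0, -0.05], [100, 31, 94, 80, 0, 0, -0.08], [100, 42, 126, 110, 0, 0, -0.11], [100, 52, 158, 140, 0, 0, -0.14], [100, 63, 190, 170, 0, 0, -0.158], [100, 69, 209, 195, 0, 0, -0.158], [100, 69, 209, 210, 0, 0, -0.158], [100, 69, 209, 210, 0, 0, -0.158], [100, 69, 209, 210, 0, 0, -0.158]]

```text
time: 3.25
tool_pos: [0.4504, 0.291, 0.0611]
ee_rot: [0.0, -0.035, 0.999, 0.0]
contact_force: [1.1, 0.6, 1.2]
gripper_width: 0.0855
finger_force: 0.0
```

Run:
```python
from h import *
c=wrist("w2.png")
hsv=cv2.cvtColor(c["frame"],cv2.COLOR_RGB2HSV); m=cv2.inRange(hsv,(40,120,40),(85,255,255)); m=cv2.morphologyEx(m,3,np.ones((7,7)))
n,l,s,cen=cv2.connectedComponentsWithStats(m)
for i in range(1,n):
    if s[i,4]>800:
        v,u=np.nonzero(l==i); w=wray(c,np.c_[u,v],.022); print(s[i],cv2.minAreaRect(w.astype(np.float32)))
delta([.4498,.2916,.004],94.1)
```

```text
[ 216  176   79  143 6027] ((482.2080078125, 293.52392578125), (113.1412582397461, 49.71245574951172), 4.270660400390625)
pos [0.4509 0.2911 0.0617] t 3.3 shift [ 1.1  0.5 57.7] rot [ 0.001  0.002 -0.001]
```

View pics/w2.png

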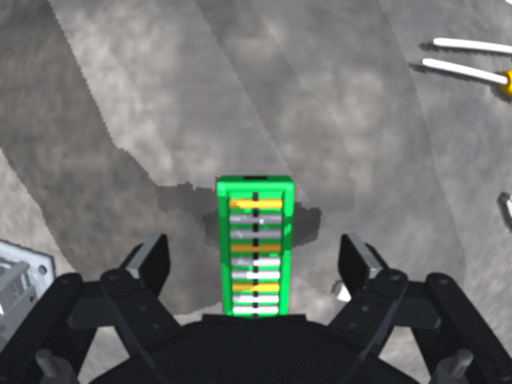

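The wrist view shows the green case centred between the fingers, column 255, with its near end at row 180. I'll lower and grip it.

Emit:
servo_tool:
  series:
    - [[100, 1, 0, 15, 0, 0, 0], [100, 1, 0, 30, 0, 0, 0], [100, 1, 0, 45, 0, 0, 0], [100, 1, 0, 54, 0, 0, 0], [100, 1, 0, 57, 0, 0, 0], [100, 1, 0, 57, 0, 0, 0], [50, 1, 0, 57, 0, 0, 0], [40, 1, 0, 57, 0, 0, 0], [40, 1, 0, 57, 0, 0, 0], [40, 1, 0, 57, 0, 0, 0]]
  squeeze: 60

```text
time: 4.3
tool_pos: [0.4495, 0.2919, 0.0043]
ee_rot: [0.001, -0.036, 0.999, 0.0]
contact_force: [-0.9, -0.1, 5.5]
gripper_width: 0.0485
finger_force: 63.6
```

Emit:
servo_tool:
  series:
    - [[30, 0, 0, 0, 0, 0, 0], [30, 0, 0, 0, 0, 0, 0], [30, 0, 0, 0, 0, 0, 0], [30, 0, 0, -5, 0, 0, 0], [30, 0, 0, -15, 0, 0, 0], [30, 0, 0, -45, 0, 0, 0], [30, 0, 0, -85, 0, 0, 0], [30, 0, 0, -125, 0, 0, 0], [30, 0, 0, -146, 0, 0, 0], [30, 0, 0, -146, 0, 0, 0]]
  squeeze: 60

```text
time: 5.3
tool_pos: [0.4503, 0.2923, 0.1534]
ee_rot: [0.002, -0.036, 0.999, 0.001]
contact_force: [-0.3, 0.6, -1.3]
gripper_width: 0.0488
finger_force: 62.8
```

Run:
```python
from h import *
wrist("w3.png"); print(read_state()["contact_force"],read_state()["torque"])
delta(mag(-50-40,0,130),85)
```

```text
[-0.41275303  0.64183201 -2.24183914] [-0.01924265  0.10881253 -0.02095535]
pos [0.4496 0.2919 0.1509] t 5.35 shift [ -31.9 -244.3   20.6] rot [0.001 0.002 0.158]
```

View pics/w3.png

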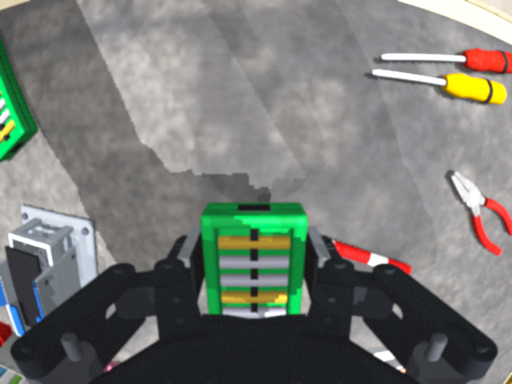

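The wrist view shows the green case squarely gripped, end at rows 205-315 and columns 200-305. I'll carry it to the front of the magazine.

Emit:
servo_tool:
  series:
    - [[30, -2, -15, 0, 0, 0, 0.01], [30, -5, -40, 2, 0, 0, 0.03], [30, -9, -75, 5, 0, 0, 0.05], [30, -14, -110, 8, 0, 0, 0.07], [30, -19, -145, 11, 0, 0, 0.09], [30, -24, -180, 14, 0, 0, 0.11], [30, -29, -215, 17, 0, 0, 0.13], [30, -32, -236, 20, 0, 0, 0.158], [30, -32, -244, 20, 0, 0, 0.158], [30, -32, -244, 20, 0, 0, 0.158]]

```text
time: 6.35
tool_pos: [0.4975, 0.0492, 0.1281]
ee_rot: [-0.001, 0.044, 0.999, -0.0]
contact_force: [0.4, 1.2, -1.3]
gripper_width: 0.0487
finger_force: 62.7
```

Run:
```python
from h import *
c=camera("top"); f=c["frame"][130:220,215:310]; cv2.imwrite("pics/t2.png",cv2.resize(f,(760,720)[:1]+(600,) if 0 else (633,600),interpolation=2)[...,::-1])
hsv=cv2.cvtColor(c["frame"],cv2.COLOR_RGB2HSV)
delta(mag(-90,0,73),85)
```

```text
pos [0.4977 0.0501 0.1285] t 6.4 shift [-1.2  0.5 55.5] rot [-0.    -0.002 -0.   ]
```

View pics/t2.png

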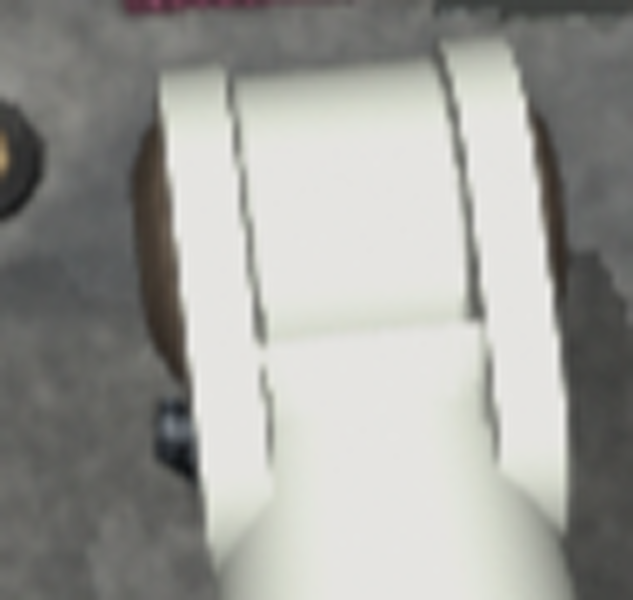

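The top view is blocked by the arm, so I'll descend by force.

Emit:
servo_tool:
  series:
    - [[30, 0, 0, 5, 0, 0, 0], [30, 0, 0, 10, 0, 0, 0], [30, 0, 0, 15, 0, 0, 0], [30, 0, 0, 20, 0, 0, 0], [30, 0, 0, 25, 0, 0, 0], [30, 0, 0, 29, 0, 0, 0], [30, 0, 0, 33, 0, 0, 0], [30, 0, 0, 36, 0, 0, 0], [30, 0, 0, 38, 0, 0, 0], [30, 0, 0, 38, 0, 0, 0]]

```text
time: 7.4
tool_pos: [0.4982, 0.0504, 0.0911]
ee_rot: [-0.0, 0.043, 0.999, -0.0]
contact_force: [-0.6, 0.4, -2.1]
gripper_width: 0.0488
finger_force: 62.7
```

Emit:
servo_tool:
  series:
    - [[30, 0, 0, 2, 0, 0, 0], [30, 0, 0, 4, 0, 0, 0], [30, 0, 0, 6, 0, 0, 0], [30, 0, 0, 8, 0, 0, 0], [30, 0, 0, 10, 0, 0, 0], [30, 0, 0, 11, 0, 0, 0], [30, 0, 0, 12, 0, 0, 0], [30, 0, 0, 12, 0, 0, 0], [30, 0, 0, 12, 0, 0, 0], [30, 0, 0, 12, 0, 0, 0]]

```text
time: 8.4
tool_pos: [0.4983, 0.0504, 0.0794]
ee_rot: [0.0, 0.043, 0.999, 0.0]
contact_force: [-2.0, -0.1, 2.7]
gripper_width: 0.0484
finger_force: 63.1
```

Emit:
servo_tool:
  series:
    - [[30, 0, 0, 1, 0, 0, 0], [30, 0, 0, 2.5, 0, 0, 0], [30, 0, 0, 4, 0, 0, 0], [30, 0, 0, 5.5, 0, 0, 0], [30, 0, 0, 7, 0, 0, 0], [30, 0, 0, 8, 0, 0, 0], [30, 0, 0, 9, 0, 0, 0], [30, 0, 0, 9, 0, 0, 0], [30, 0, 0, 9, 0, 0, 0], [30, 0, 0, 9, 0, 0, 0]]

```text
time: 9.4
tool_pos: [0.4983, 0.0504, 0.0703]
ee_rot: [0.0, 0.043, 0.999, 0.0]
contact_force: [-2.1, -0.3, 4.7]
gripper_width: 0.0487
finger_force: 63.2
```

Run:
```python
from h import *
s=read_state(); print(s["contact_force"],s["torque"],s["time"])
c=wrist("w4.png")
```

```text
[-2.14635525 -0.30937828  4.73411277] [-0.06003168  0.28350337  0.00660794] 9.4
```

View pics/w4.png

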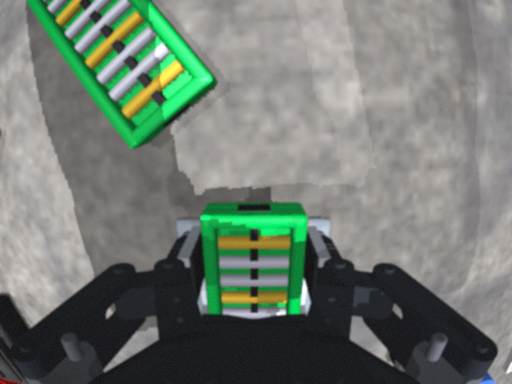

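The wrist view shows the green case level in the channel in front of the lips, gripped at columns 200-305. The down-force matches the spring. Now I'll slide it back.

Emit:
servo_tool:
  series:
    - [[30, 0, 0, 1, 0, 0, 0], [30, -2, 0, 1, 0, 0, 0], [30, -4, 0, 1, 0, 0, 0], [30, -6, 0, 1, 0, 0, 0], [30, -8, 0, 1, 0, 0, 0], [30, -10, 0, 1, 0, 0, 0], [30, -12, 0, 1, 0, 0, 0], [30, -14, 0, 1, 0, 0, 0], [30, -15, 0, 1, 0, 0, 0], [30, -15, 0, 1, 0, 0, 0]]

```text
time: 10.45
tool_pos: [0.5135, 0.0491, 0.0693]
ee_rot: [0.0, 0.043, 0.999, -0.0]
contact_force: [-1.4, -0.2, 3.3]
gripper_width: 0.0485
finger_force: 63.2
```

Emit:
servo_tool:
  series:
    - [[30, -2, 0, 0, 0, 0, 0], [30, -5, 0, 0, 0, 0, 0], [30, -8, 0, 0, 0, 0, 0], [30, -11, 0, 0, 0, 0, 0], [30, -14, 0, 0, 0, 0, 0], [30, -17, 0, 0, 0, 0, 0], [30, -19, 0, 0, 0, 0, 0], [30, -20, 0, 0, 0, 0, 0], [30, -20, 0, 0, 0, 0, 0], [30, -20, 0, 0, 0, 0, 0]]

```text
time: 11.45
tool_pos: [0.5334, 0.0473, 0.0694]
ee_rot: [0.0, 0.043, 0.999, -0.0]
contact_force: [-2.0, -0.1, 2.4]
gripper_width: 0.0491
finger_force: 63.3
```

Emit:
servo_tool:
  series:
    - [[60, 0, 0, 0, 0, 0, 0], [70, 0, 0, 0, 0, 0, 0], [80, 0, 0, 0, 0, 0, 0], [80, 0, 0, 0, 0, 0, 0], [80, 0, 0, -5, 0, 0, 0], [80, 0, 0, -20, 0, 0, 0], [80, 5, 0, -45, 0, 0, 0], [40, 25, 0, -50, 0, 0, 0], [0, 44, 0, -50, 0, 0, 0], [0, 44, 0, -50, 0, 0, 0]]

```text
time: 12.45
tool_pos: [0.4885, 0.0513, 0.1212]
ee_rot: [0.001, 0.043, 0.999, 0.0]
contact_force: [0.8, 0.8, -0.4]
gripper_width: 0.0251
finger_force: 0.0
```

Emit:
servo_tool:
  series:
    - [[0, 0, 0, 0, 0, 0, 0], [0, 0, 0, 0, 0, 0, 0], [0, 0, 0, 10, 0, 0, 0], [0, 0, 0, 20, 0, 0, 0], [0, 0, 0, 30, 0, 0, 0], [0, 0, 0, 40, 0, 0, 0], [0, 0, 0, 46, 0, 0, 0], [0, 0, 0, 46, 0, 0, 0], [0, 0, 0, 46, 0, 0, 0], [0, 0, 0, 46, 0, 0, 0]]

```text
time: 13.45
tool_pos: [0.4896, 0.0512, 0.0738]
ee_rot: [0.0, 0.043, 0.999, 0.0]
contact_force: [-0.4, 0.4, 0.4]
gripper_width: -0.0
finger_force: 0.0
```

Run:
```python
from h import *
s=read_state(); print(s["contact_force"],s["tool_pos"],s["gripper_width"])
c=wrist("w5.png")
```

```text
[-0.44148035  0.41903437  0.41894509] [0.48964067 0.05122635 0.07381011] -3.70648079806487e-05
```

View pics/w5.png

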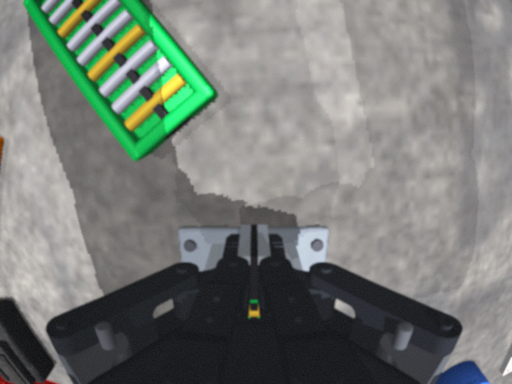

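The wrist view shows the shut fingers just outside the green case's end, with the base plate at (253,240). I'll push it home.

Emit:
servo_tool:
  series:
    - [[0, -3, 0, 0, 0, 0, 0], [0, -6, 0, 0, 0, 0, 0], [0, -9, 0, 0, 0, 0, 0], [0, -12, 0, 0, 0, 0, 0], [0, -14, 0, 0, 0, 0, 0], [0, -16, 0, 0, 0, 0, 0], [0, -18, 0, 0, 0, 0, 0], [0, -20, 0, 0, 0, 0, 0], [0, -21, 0, 0, 0, 0, 0], [0, -22, 0, 0, 0, 0, 0]]

```text
time: 14.5
tool_pos: [0.5112, 0.0493, 0.0732]
ee_rot: [-0.0, 0.043, 0.999, -0.0]
contact_force: [-5.1, 1.1, 2.0]
gripper_width: -0.0003
finger_force: 2.1
```

Emit:
servo_tool:
  series:
    - [[0, -0.5, 0, 0, 0, 0, 0], [0, -1, 0, 0, 0, 0, 0], [0, -1.5, 0, 0, 0, 0, 0], [0, -2, 0, 0, 0, 0, 0], [0, -2.5, 0, 0, 0, 0, 0], [0, -3, 0, 0, 0, 0, 0], [0, -3.5, 0, 0, 0, 0, 0], [0, -4, 0, 0, 0, 0, 0], [0, -4, 0, 0, 0, 0, 0], [0, -4, 0, 0, 0, 0, 0]]

```text
time: 15.5
tool_pos: [0.5153, 0.0489, 0.0733]
ee_rot: [0.0, 0.043, 0.999, -0.0]
contact_force: [-3.5, 0.7, 1.1]
gripper_width: -0.0001
finger_force: 1.8
```

Still plain rubbing; I'll continue in small steps.

Emit:
servo_tool:
  series:
    - [[0, -0.5, 0, 0, 0, 0, 0], [0, -1, 0, 0, 0, 0, 0], [0, -1.5, 0, 0, 0, 0, 0], [0, -2, 0, 0, 0, 0, 0], [0, -2.5, 0, 0, 0, 0, 0], [0, -3, 0, 0, 0, 0, 0], [0, -3, 0, 0, 0, 0, 0], [0, -3, 0, 0, 0, 0, 0], [0, -3, 0, 0, 0, 0, 0], [0, -3, 0, 0, 0, 0, 0]]

```text
time: 16.5
tool_pos: [0.5183, 0.0487, 0.0733]
ee_rot: [0.0, 0.043, 0.999, -0.0]
contact_force: [-3.1, -0.1, 0.6]
gripper_width: 0.0
finger_force: 1.5
```

Emit:
servo_tool:
  series:
    - [[0, -0.5, 0, 0, 0, 0, 0], [0, -1, 0, 0, 0, 0, 0], [0, -1.5, 0, 0, 0, 0, 0], [0, -2, 0, 0, 0, 0, 0], [0, -2, 0, 0, 0, 0, 0], [0, -2, 0, 0, 0, 0, 0], [0, -2, 0, 0, 0, 0, 0], [0, -2, 0, 0, 0, 0, 0], [0, -2, 0, 0, 0, 0, 0], [0, -2, 0, 0, 0, 0, 0]]

```text
time: 17.5
tool_pos: [0.5188, 0.0485, 0.073]
ee_rot: [-0.001, 0.043, 0.999, -0.0]
contact_force: [-11.2, 0.3, 4.6]
gripper_width: 0.0002
finger_force: 5.5
```

Force rose sharply at tool x = 0.5188, which matches home, so the case is at the back wall. I'll back off and head for the orange case.

Emit:
servo_tool:
  series:
    - [[0, 8, 0, 0, 0, 0, 0], [0, 22, 0, 0, 0, 0, 0], [0, 30, 0, -20, 0, 0, 0], [0, 30, 0, -60, 0, 0, 0], [0, 30, 0, -80, 0, 0, 0], [50, 30, 0, -80, 0, 0, 0], [100, 30, 0, -80, 0, 0, 0], [100, 30, 0, -80, 0, 0, 0], [100, 30, 0, -80, 0, 0, 0], [100, 30, 0, -80, 0, 0, 0]]

```text
time: 18.5
tool_pos: [0.49, 0.051, 0.1524]
ee_rot: [-0.001, 0.043, 0.999, -0.0]
contact_force: [0.1, -0.6, 0.2]
gripper_width: 0.0722
finger_force: 0.0
```

Run:
```python
from h import *
c=wrist("w6.png"); hsv=cv2.cvtColor(c["frame"],cv2.COLOR_RGB2HSV)
print("time",read_state()["time"])
g=cv2.inRange(hsv,(40,120,40),(85,255,255)); g=cv2.morphologyEx(g,3,np.ones((7,7)))
for nm,m,z in (("g",g,.09),("b",cv2.inRange(hsv,(98,150,60),(122,255,255)),.096)):
    n,l,s,cen=cv2.connectedComponentsWithStats(m)
    for i in range(1,n):
        if s[i,4]>60:
            v,u=np.nonzero(l==i); w=wray(c,np.c_[u,v],z); w=w-[588.5,42.6]; a=np.radians(-5); q=np.c_[w@[np.cos(a),np.sin(a)],w@[-np.sin(a),np.cos(a)]]
            if abs(q[:,1].mean())<60: print(nm,s[i],q.min(0),q.max(0))
delta([.4178,-.2098,.13],60.6)
delta([.4178,-.2098,.06],60.6)
```

```text
time 18.55
g [ 222  240   64   77 2965] [-68.0892463  -25.46552786] [ 7.4275811  24.46947434]
b [289 277  14  38 425] [-38.03020133  28.3311322 ] [ 0.76691071 38.73733099]
b [205 278  14  37 405] [-37.01606686 -40.05512387] [  0.83159425 -30.03830034]
pos [0.4901 0.051  0.1526] t 18.55 shift [  49.4 -266.1   22.7] rot [-0.    -0.001  0.426]
pos [0.4901 0.051  0.1526] t 18.55 shift [  49.3 -266.1   92.7] rot [-0.    -0.001  0.426]
```

Emit:
servo_tool:
  series:
    - [[100, 7, -35, 0, 0, 0, 0.05], [100, 13, -70, 0, 0, 0, 0.1], [100, 20, -108, 0, 0, 0, 0.17], [100, 27, -146, 5, 0, 0, 0.24], [100, 34, -184, 15, 0, 0, 0.3], [100, 41, -222, 40, 0, 0, 0.36], [100, 47, -252, 65, 0, 0, 0.426], [100, 49, -266, 85, 0, 0, 0.426], [100, 49, -266, 92, 0, 0, 0.426], [100, 49, -266, 92, 0, 0, 0.426]]

```text
time: 19.55
tool_pos: [0.4178, -0.2092, 0.0604]
ee_rot: [-0.001, 0.254, 0.967, 0.0]
contact_force: [0.7, 0.8, -0.1]
gripper_width: 0.0858
finger_force: 0.0
```

Run:
```python
from h import *
c=wrist("w7.png"); hsv=cv2.cvtColor(c["frame"],cv2.COLOR_RGB2HSV)
m=cv2.morphologyEx(cv2.inRange(hsv,(8,150,60),(25,255,255)),3,np.ones((7,7)))
n,l,s,cen=cv2.connectedComponentsWithStats(m)
for i in range(1,n):
    if s[i,4]>800:
        v,u=np.nonzero(l==i); w=wray(c,np.c_[u,v],.022); print(s[i],cv2.minAreaRect(w.astype(np.float32)))
delta([.4178,-.2098,.004],60.6)
```

```text
[ 210  178   78  142 7297] ((444.93218994140625, -227.7899169921875), (49.85821533203125, 112.15217590332031), 60.70430374145508)
pos [ 0.4185 -0.2091  0.0614] t 19.6 shift [ 0.2 -1.  57.4] rot [ 0.    -0.001  0.001]
```

View pics/w7.png

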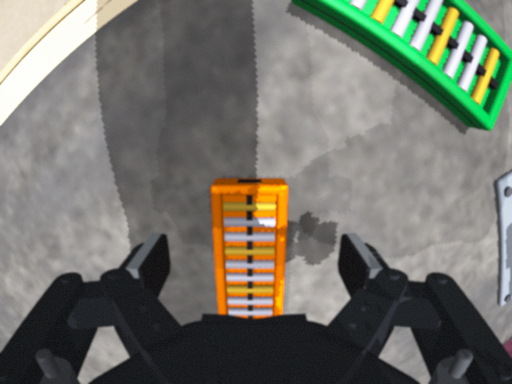

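The wrist view shows the orange case between the fingers, centred at column 250, about 3 mm to the left. I'll shift by -3 mm in y, descend and grip.

Emit:
servo_tool:
  series:
    - [[100, 0, -3, 12, 0, 0, 0], [100, 0, -3, 28, 0, 0, 0], [100, 0, -3, 43, 0, 0, 0], [100, 0, -3, 53, 0, 0, 0], [100, 0, -3, 57, 0, 0, 0], [100, 0, -3, 57, 0, 0, 0], [50, 0, -3, 57, 0, 0, 0], [40, 0, -3, 57, 0, 0, 0], [40, 0, -3, 57, 0, 0, 0], [40, 0, -3, 57, 0, 0, 0]]
  squeeze: 60

```text
time: 20.6
tool_pos: [0.4175, -0.2126, 0.0053]
ee_rot: [0.001, 0.254, 0.967, -0.0]
contact_force: [-1.7, 1.6, 5.0]
gripper_width: 0.0485
finger_force: 63.0
```

Emit:
servo_tool:
  series:
    - [[30, 0, 0, 0, 0, 0, 0], [30, 0, 0, 0, 0, 0, 0], [30, 0, 0, 0, 0, 0, 0], [30, 0, 0, -5, 0, 0, 0], [30, 0, 0, -15, 0, 0, 0], [30, 0, 0, -45, 0, 0, 0], [30, 0, 0, -85, 0, 0, 0], [30, 0, 0, -125, 0, 0, 0], [30, 0, 0, -146, 0, 0, 0], [30, 0, 0, -146, 0, 0, 0]]

```text
time: 21.6
tool_pos: [0.4183, -0.213, 0.1542]
ee_rot: [0.003, 0.254, 0.967, -0.001]
contact_force: [0.1, -0.2, -1.9]
gripper_width: 0.0482
finger_force: 62.7
```

Run:
```python
from h import *
delta(mag(-92,0,130),85)
```

```text
pos [ 0.4183 -0.213   0.1542] t 21.6 shift [ 61.  268.2  23.9] rot [-0.001  0.006 -0.426]
```

Emit:
servo_tool:
  series:
    - [[30, 4, 15, 0, 0, 0, -0.02], [30, 10, 45, 0, 0, 0, -0.07], [30, 18, 80, 0, 0, 0, -0.13], [30, 26, 115, 2, 0, 0, -0.19], [30, 34, 150, 5, 0, 0, -0.25], [30, 42, 185, 10, 0, 0, -0.31], [30, 50, 220, 15, 0, 0, -0.37], [30, 57, 250, 20, 0, 0, -0.42], [30, 61, 268, 21, 0, 0, -0.426], [30, 61, 268, 21, 0, 0, -0.426]]

```text
time: 22.6
tool_pos: [0.4949, 0.053, 0.1277]
ee_rot: [-0.001, 0.042, 0.999, 0.0]
contact_force: [-0.3, -0.5, -2.3]
gripper_width: 0.0487
finger_force: 62.6
```

Emit:
servo_tool:
  series:
    - [[30, 0, 0, 0, 0, 0, 0], [30, 0, 0, 0, 0, 0, 0], [30, 0, 0, 5, 0, 0, 0], [30, 0, 0, 10, 0, 0, 0], [30, 0, 0, 15, 0, 0, 0], [30, 0, 0, 19, 0, 0, 0], [30, 0, 0, 21, 0, 0, 0], [30, 0, 0, 23, 0, 0, 0], [30, 0, 0, 23, 0, 0, 0], [30, 0, 0, 23, 0, 0, 0]]

```text
time: 23.6
tool_pos: [0.4954, 0.0512, 0.1064]
ee_rot: [0.0, 0.043, 0.999, 0.0]
contact_force: [-0.4, -0.4, -1.3]
gripper_width: 0.0488
finger_force: 62.7
```

Run:
```python
from h import *
s=read_state(); print(s["contact_force"],s["torque"]); delta(mag(-92,0,70),85)
c=wrist(); hsv=cv2.cvtColor(c["frame"],cv2.COLOR_RGB2HSV)
m=cv2.morphologyEx(cv2.inRange(hsv,(8,150,60),(25,255,255)),3,np.ones((7,7)))
n,l,s,cen=cv2.connectedComponentsWithStats(m); print(s[s[:,4]>800])
c=cv2.imread("pics/w4.png"); m=cv2.morphologyEx(cv2.inRange(cv2.cvtColor(c,cv2.COLOR_BGR2HSV),(40,120,40),(85,255,255)),3,np.ones((7,7)))
n,l,s,cen=cv2.connectedComponentsWithStats(m); print(s[s[:,4]>800])
```

```text
[-0.39694893 -0.35379389 -1.25952382] [ 0.0724438   0.06668859 -0.02949046]
pos [0.4954 0.0512 0.1064] t 23.6 shift [-1.5 -0.5 36.4] rot [0.    0.    0.001]
[[     0      0    512    384 186294]
 [   200    201    108    115   8877]]
[[     0      0    512    384 180031]
 [    27      0    190    149   9307]
 [   200    202    108    114   7150]]
```

The orange case sits in the grip exactly as the green one did. I'll press it down.

Emit:
servo_tool:
  series:
    - [[30, -1, 0, 2, 0, 0, 0], [30, -1, 0, 5, 0, 0, 0], [30, -1, 0, 8, 0, 0, 0], [30, -1, 0, 11, 0, 0, 0], [30, -1, 0, 14, 0, 0, 0], [30, -1, 0, 16, 0, 0, 0], [30, -1, 0, 18, 0, 0, 0], [30, -1, 0, 20, 0, 0, 0], [30, -1, 0, 20, 0, 0, 0], [30, -1, 0, 20, 0, 0, 0]]

```text
time: 24.65
tool_pos: [0.4963, 0.0511, 0.0862]
ee_rot: [-0.0, 0.043, 0.999, -0.0]
contact_force: [-1.8, 0.1, 2.2]
gripper_width: 0.0488
finger_force: 63.1
```

Emit:
servo_tool:
  series:
    - [[30, 0, 0, 2, 0, 0, 0], [30, 0, 0, 4, 0, 0, 0], [30, 0, 0, 6, 0, 0, 0], [30, 0, 0, 8, 0, 0, 0], [30, 0, 0, 10, 0, 0, 0], [30, 0, 0, 12, 0, 0, 0], [30, 0, 0, 13, 0, 0, 0], [30, 0, 0, 14, 0, 0, 0], [30, 0, 0, 14, 0, 0, 0], [30, 0, 0, 14, 0, 0, 0]]

```text
time: 25.65
tool_pos: [0.4964, 0.0511, 0.0723]
ee_rot: [0.0, 0.043, 0.999, 0.0]
contact_force: [-0.9, 0.1, 2.1]
gripper_width: 0.0483
finger_force: 63.2
```

Run:
```python
from h import *
s=read_state(); print(s["contact_force"],s["torque"])
c=wrist("w8.png"); hsv=cv2.cvtColor(c["frame"],cv2.COLOR_RGB2HSV)
for nm,a,b in (("o",(8,150,60),(25,255,255)),("g",(40,120,40),(85,255,255))):
    m=cv2.morphologyEx(cv2.inRange(hsv,a,b),3,np.ones((7,7)))
    n,l,s,cen=cv2.connectedComponentsWithStats(m); print(nm,s[s[:,4]>150])
```

```text
[-0.87886222  0.07820183  2.1107665 ] [ 0.04710508  0.07547939 -0.01160809]
o [[     0      0    512    384 185980]
 [    57      0     34     29    322]
 [    86     16     57     55    720]
 [   123     65     60     56    669]
 [   200    201    108    115   8903]]
g [[     0      0    512    384 187091]
 [    26      0    190    152   9484]]
```

Emit:
servo_tool:
  series:
    - [[30, 0, 0, 1, 0, 0, 0], [30, 0, 0, 2, 0, 0, 0], [30, 0, 0, 2.5, 0, 0, 0], [30, 0, 0, 2.5, 0, 0, 0], [30, 0, 0, 2.5, 0, 0, 0], [30, 0, 0, 2.5, 0, 0, 0], [30, 0, 0, 2.5, 0, 0, 0], [30, 0, 0, 2.5, 0, 0, 0], [30, 0, 0, 2.5, 0, 0, 0], [30, 0, 0, 2.5, 0, 0, 0]]

```text
time: 26.7
tool_pos: [0.4964, 0.0511, 0.0698]
ee_rot: [0.0, 0.043, 0.999, -0.0]
contact_force: [0.5, 0.2, 2.6]
gripper_width: 0.0486
finger_force: 63.2
```

Emit:
servo_tool:
  series:
    - [[30, -2, 0, 0, 0, 0, 0], [30, -4, 0, 0, 0, 0, 0], [30, -6, 0, 0, 0, 0, 0], [30, -8, 0, 0, 0, 0, 0], [30, -10, 0, 0, 0, 0, 0], [30, -12, 0, 0, 0, 0, 0], [30, -14, 0, 0, 0, 0, 0], [30, -16, 0, 0, 0, 0, 0], [30, -17, 0, 0, 0, 0, 0], [30, -17, 0, 0, 0, 0, 0]]

```text
time: 27.7
tool_pos: [0.5135, 0.0496, 0.0698]
ee_rot: [0.0, 0.043, 0.999, -0.0]
contact_force: [-3.0, 0.1, 2.8]
gripper_width: 0.0484
finger_force: 63.4
```

Emit:
servo_tool:
  series:
    - [[30, -2, 0, 0, 0, 0, 0], [30, -5, 0, 0, 0, 0, 0], [30, -8, 0, 0, 0, 0, 0], [30, -11, 0, 0, 0, 0, 0], [30, -14, 0, 0, 0, 0, 0], [30, -17, 0, 0, 0, 0, 0], [30, -19, 0, 0, 0, 0, 0], [30, -20, 0, 0, 0, 0, 0], [30, -20, 0, 0, 0, 0, 0], [30, -20, 0, 0, 0, 0, 0]]

```text
time: 28.7
tool_pos: [0.5335, 0.0479, 0.0698]
ee_rot: [0.0, 0.043, 0.999, 0.0]
contact_force: [-1.6, -0.0, 4.0]
gripper_width: 0.0483
finger_force: 63.4
```

Same behaviour as the green case. I'll release it, go round behind it and push the end.

Emit:
servo_tool:
  series:
    - [[60, 0, 0, 0, 0, 0, 0], [70, 0, 0, 0, 0, 0, 0], [80, 0, 0, 0, 0, 0, 0], [80, 0, 0, 0, 0, 0, 0], [80, 0, 0, -5, 0, 0, 0], [80, 0, 0, -20, 0, 0, 0], [80, 5, 0, -45, 0, 0, 0], [40, 25, 0, -50, 0, 0, 0], [0, 44, 0, -50, 0, 0, 0], [0, 44, 0, -50, 0, 0, 0]]

```text
time: 29.7
tool_pos: [0.4885, 0.0518, 0.1217]
ee_rot: [0.001, 0.043, 0.999, 0.0]
contact_force: [-0.1, 0.3, -0.1]
gripper_width: 0.0249
finger_force: 0.0
```

Emit:
servo_tool:
  series:
    - [[0, 0, 0, 0, 0, 0, 0], [0, 0, 0, 0, 0, 0, 0], [0, 0, 0, 10, 0, 0, 0], [0, 0, 0, 20, 0, 0, 0], [0, 0, 0, 30, 0, 0, 0], [0, 0, 0, 40, 0, 0, 0], [0, 0, 0, 46, 0, 0, 0], [0, 0, 0, 46, 0, 0, 0], [0, 0, 0, 46, 0, 0, 0], [0, 0, 0, 46, 0, 0, 0]]

```text
time: 30.7
tool_pos: [0.4896, 0.0517, 0.0743]
ee_rot: [0.0, 0.043, 0.999, 0.0]
contact_force: [-1.0, 0.9, 0.0]
gripper_width: 0.0
finger_force: 0.0
```

Emit:
servo_tool:
  series:
    - [[0, -3, 0, 0, 0, 0, 0], [0, -6, 0, 0, 0, 0, 0], [0, -9, 0, 0, 0, 0, 0], [0, -12, 0, 0, 0, 0, 0], [0, -14, 0, 0, 0, 0, 0], [0, -16, 0, 0, 0, 0, 0], [0, -18, 0, 0, 0, 0, 0], [0, -20, 0, 0, 0, 0, 0], [0, -21, 0, 0, 0, 0, 0], [0, -22, 0, 0, 0, 0, 0]]

```text
time: 31.7
tool_pos: [0.5113, 0.0498, 0.0738]
ee_rot: [-0.0, 0.043, 0.999, 0.0]
contact_force: [-4.7, 0.1, 1.7]
gripper_width: -0.0003
finger_force: 1.9
```

Emit:
servo_tool:
  series:
    - [[0, -0.5, 0, 0, 0, 0, 0], [0, -1, 0, 0, 0, 0, 0], [0, -1.5, 0, 0, 0, 0, 0], [0, -2, 0, 0, 0, 0, 0], [0, -2.5, 0, 0, 0, 0, 0], [0, -3, 0, 0, 0, 0, 0], [0, -3.5, 0, 0, 0, 0, 0], [0, -4, 0, 0, 0, 0, 0], [0, -4, 0, 0, 0, 0, 0], [0, -4, 0, 0, 0, 0, 0]]

```text
time: 32.7
tool_pos: [0.5153, 0.0494, 0.0738]
ee_rot: [0.0, 0.043, 0.999, -0.0]
contact_force: [-1.8, 0.2, 2.9]
gripper_width: 0.0
finger_force: 1.5
```

Emit:
servo_tool:
  series:
    - [[0, -0.5, 0, 0, 0, 0, 0], [0, -1, 0, 0, 0, 0, 0], [0, -1.5, 0, 0, 0, 0, 0], [0, -2, 0, 0, 0, 0, 0], [0, -2.5, 0, 0, 0, 0, 0], [0, -3, 0, 0, 0, 0, 0], [0, -3.5, 0, 0, 0, 0, 0], [0, -4, 0, 0, 0, 0, 0], [0, -4, 0, 0, 0, 0, 0], [0, -4, 0, 0, 0, 0, 0]]

```text
time: 33.7
tool_pos: [0.5188, 0.0491, 0.0737]
ee_rot: [-0.0, 0.043, 0.999, -0.0]
contact_force: [-6.2, 0.4, 3.8]
gripper_width: 0.0
finger_force: 3.0
```

Emit:
servo_tool:
  series:
    - [[0, -0.5, 0, 0, 0, 0, 0], [0, -1, 0, 0, 0, 0, 0], [0, -1, 0, 0, 0, 0, 0], [0, -1, 0, 0, 0, 0, 0], [0, -1, 0, 0, 0, 0, 0], [0, -1, 0, 0, 0, 0, 0], [0, -1, 0, 0, 0, 0, 0], [0, -1, 0, 0, 0, 0, 0], [0, -1, 0, 0, 0, 0, 0], [0, -1, 0, 0, 0, 0, 0]]

```text
time: 34.7
tool_pos: [0.5188, 0.049, 0.0734]
ee_rot: [-0.002, 0.043, 0.999, -0.0]
contact_force: [-10.7, 0.2, 5.3]
gripper_width: -0.0001
finger_force: 5.3
```

Emit:
servo_tool:
  series:
    - [[0, 8, 0, 0, 0, 0, 0], [0, 22, 0, 0, 0, 0, 0], [0, 32, 0, -20, 0, 0, 0], [0, 40, 0, -60, 0, 0, 0], [0, 70, 0, -100, 0, 0, 0], [0, 100, 0, -130, 0, 0, 0], [0, 130, 0, -150, 0, 0, 0], [0, 150, 0, -150, 0, 0, 0], [0, 150, 0, -150, 0, 0, 0], [0, 150, 0, -150, 0, 0, 0]]

```text
time: 35.7
tool_pos: [0.3712, 0.0621, 0.2239]
ee_rot: [0.001, 0.043, 0.999, 0.0]
contact_force: [0.2, 0.2, 0.2]
gripper_width: -0.0002
finger_force: 0.0
```

Run:
```python
from h import *
c=camera("top"); hsv=cv2.cvtColor(c["frame"],cv2.COLOR_RGB2HSV); P=pts(c)
print(read_state()["time"])
a=np.radians(-5)
for nm,lo,hi in (("o",(8,130,60),(25,255,255)),("blue",(98,150,60),(122,255,255)),("g",(40,120,40),(85,255,255))):
    m=cv2.inRange(hsv,lo,hi)[130:215,225:300]; m=cv2.morphologyEx(m,3,np.ones((3,3))); v,u=np.nonzero(m)
    if len(u)<5: print(nm,len(u)); continue
    w=ray(c,np.c_[u+225,v+130],.09)-[588.5,42.6]; q=np.c_[w@[np.cos(a),np.sin(a)],w@[-np.sin(a),np.cos(a)]]
    print(nm,len(u),q.min(0),q.max(0),np.median(P[v+130,u+225,2]))
f=c["frame"][130:215,225:300]; cv2.imwrite("pics/fin.png",cv2.resize(f,(529,600),interpolation=2)[...,::-1])
```

```text
35.75
o 367 [-60.05855651 -24.37538487] [61.78216443 26.31996734] 0.08618255785305329
blue 180 [-35.42532879 -37.86798482] [62.86197255 38.59189286] 0.09799426234519348
g 0
```

```bash
python3 -c "
from station import *
print(hand_in())"
```

```text
the job is handed in; nothing more can be done
None
```

Both cases are in the magazine, green below and orange on top; each was pushed until the force rose sharply at the back wall, at about 11 N. The last top view shows the orange one home under the lips and hides the green one; I handed in at about 36 s.

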